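# Reel change: strip the wire reel, draw the spring brake to its mark and hold it

## Task

We are changing over the wire reel on the reel stand: lift the copper-wound reel straight up off its spindle and stand it upright in the free half of the grey metal tray, next to the empty reel, and let go of it. Then take the upright pull post of the spring-loaded brake slide, draw the slide back until its index blade lines up with the line on the mark rider, and finish while still holding it there against the spring, without ever letting it snap back, so that a workmate can drop the next, larger reel on. Leave the rider where it is set and the other things on the bench undisturbed.

Things in the scene. Friction and masses are not known exactly. Their poses are not given: they have to be found in the camera images.
- stand: Reel stand, fixed: grey plate 290x112x12 mm. Origin at bench level; x points from the pull-post end (x -155, toward the robot, turned up to 0.45 rad) to the spindle end (x +135). Spindle, 15 mm thick, at x 75, y 0. The reel stands on a disc with its top at z 22. Brake rail along y 0; scale bar at y -45, 24 high; spring barrel at y 38, 36 high; wire eye at x 122, y 30, 44 high.
- spindle_tip (a point): Tip of the spindle, on its axis, 80 mm above the bench; axes as the stand's.
- reel: Copper-wound black bobbin on the spindle: flanges 50 mm diameter, 36 mm high, 18 mm bore, 0.11 to 0.22 kg. Origin at the centre of its underside, z along its axis. Take it from above across the flanges; the brake shoe rests on its bottom flange from the stand's -x side, so close the fingers along the stand's y.
- empty_reel: Bystander in the tray: bobbin of the same size without wire, 50 mm diameter, 36 mm high, at about x = +50 mm in the tray. Origin under its centre.
- tray: Low open tray of grey sheet metal, 200 (x) x 132 (y) x 20 mm, walls and floor 3 mm thick, fixed. Origin under its centre at bench level, z up. It stands to the left or to the right of the stand.
- tray_spot (a point): Middle of the tray's free half, on the inner floor (3 mm above the bench), 45 mm along the tray's -x from its centre; axes as the tray's. The reel may stand anywhere in this half.
- brake (a joint): Travel of the spring-return brake slide, m: 0 with its shoe fully forward, growing as it is pulled away from the spindle along the stand's -x; stop at 0.062. With the reel on it rests at 0.002 to 0.007 and goes to 0 once the reel is off. The spring pulls back with 4 N at 0 and 11 N at 0.04 (180 N/m); let go, the slide snaps forward.
- post_grip (a point): Place to grip the upright smooth steel pull post on the brake slide, the handle to draw it back by: on the post's axis, 67 mm above the bench. Post 16 mm diameter, from the slide's plate at 37 mm to its top at 87 mm above the bench; 130 mm from the spindle axis with the slide forward (at x -55 mm in the stand's frame). Moves with the slide; axes as the stand's.
- index (a point): Tip of the index blade, a pointed steel blade on the brake slide's -y side just above the scale bar; moves with the slide. Axes as the stand's.
- mark (a joint): Where the mark rider is clamped on the scale bar, in m of brake travel: index and line meet when joint brake reads the same value. Set between 0.026 and 0.046; not to be shifted.
- mark_line (a point): The white line on top of the mark rider, a dark steel block 14 mm long with a thumbscrew, clamped over the scale bar. Axes as the stand's.
- wax_tin: Bystander: round tin, 70 mm diameter, 30 mm high, behind the work.
- tape_measure: Bystander: yellow pocket tape, 65 mm high, behind the work.
- fix_box: Bystander: small card box 65 x 110 x 40 mm, at the back right.
- offcut: Bystander: timber offcut 38 x 140 x 19 mm, behind the stand.
There are look-alikes about, which are no part of the job. Leave any blue or green look-alike of the reel alone. What is shaped like the tray but yellow is not meant.

How it is judged:
On the way, in this order (a step that is already met when the one before it is completed fails the run):
1. the wound reel has been lifted off the spindle, upright, with the brake not yet drawn back (height (world z) of reel above 0.081 m and angle between reel's own z axis and vertical below 0.25 rad and value of joint brake below 0.012 m), for 0.1 s.
2. the reel stands upright in the free half of the tray, let go, the brake still forward (height (world z) of reel below 0.007 m and angle between reel's own z axis and vertical below 0.1 rad and x of reel in the frame of tray between -0.08 and 0.01 m and y of reel in the frame of tray between -0.045 and 0.045 m and contact force between the fingers and reel below 0.1 N and value of joint brake below 0.012 m), for 0.2 s.
3. the brake slide is held with its index at the mark line, within 4 mm (x of index in the frame of mark_line between -0.004 and 0.004 m and contact force between the fingers and stand above 3 N), for 0.5 s.
At the end, for the whole second after the job is handed in: The fingers hold the pull post (more than 3 N on it) with the brake slide drawn back so that its index is within 4 mm of the mark line, along the slide; the wound reel stands upright (within 0.1 rad) at rest on the floor of the tray's free half, not touched (all of step 3 and value of joint brake above 0.02 m and height (world z) of reel below 0.007 m and angle between reel's own z axis and vertical below 0.1 rad and linear speed of reel below 0.02 m/s and x of reel in the frame of tray between -0.08 and 0.01 m and y of reel in the frame of tray between -0.045 and 0.045 m and contact force between the fingers and reel below 0.1 N); the arm keeps its last pose, push and grip.
It fails at once if the brake slide snaps back (faster than 0.3 m/s) (velocity of joint brake below -0.3 m/s).
It fails at once if the mark rider is shifted by more than 3 mm (distance of mark_line from where it was at the start of the episode above 0.003 m).
It fails at once if a bystander is moved by more than 20 mm (distance of any of empty_reel, wax_tin, tape_measure, fix_box, offcut from where it was at the start of the episode above 0.02 m).
It also fails if it takes over 54 s, if anything falls off the work surface, if the arm or the gripper's body presses on something with over 40 N, if the wrist force passes 120 N, or if a joint passes its speed limit or range.

## Robot

A 7-joint arm with a two-finger parallel gripper is mounted at the origin on a cart in front of the work surface, level with it; the furniture and walls round the work are solid. World frame = base frame: x ahead of the robot, y to its left, z up, the work surface at z = 0. Lengths are in m, angles in rad, forces in N, time in s.
With the tool pointing down it reaches from about 0.4 to 0.85 m from the base axis. Payload 4.5 kg.
Tool frame: the origin (TCP) lies where the fingers leave the gripper's body, on its centre line; the fingertips stand 64 mm ahead of it and the grasp point (between the pads) lies 45 mm ahead of it; z points along the fingers, y is the line along which they close (so a half turn about z gives the same grasp; the last joint's range is limited). The gripper opens to 88 mm and grips with 3 to 60 N. Pads are 18 mm wide; open, the fingers measure 123 mm over their backs; the gripper's body (75 mm by 187 mm) begins 45 mm behind the grasp point.
Start: joints at [1.302, 0.689, -0.195, 1.565, 0.157, 0.902, -0.215], TCP at [0.186, -0.597, 0.303] pointing down, gripper open.
Joint ranges: [-3.01, 3.01], [-0.46, 2.08], [-1.47, 1.51], [0.13, 2.56], [-1, 4.14], [0.04, 2.09], [-2.66, 2.66]. Speed limits (rad/s): [2.57, 2.57, 3.14, 3.14, 3.14, 3.14, 3.14].

## Interface

Orientations are given as a unit quaternion [x, y, z, w].
In Python, from plant import r gives the robot as it stands.
- The arm moves only by the tool play_rows, never from a script. Its arguments are lists of equal length, an entry for each row: "translation": the shift along the tool's x, y, z in m, a list of three; "delta_rot": the turn, a rotation vector about the tool's x, y, z in degrees, a list of three; "grip": the opening, from -1 (shut) to 1 (fully open). In form: {"translation": [[x, y, z], ...], "delta_rot": [[rx, ry, rz], ...], "grip": [grip, ...]}. A call has 1 to 20 rows; each row shifts and turns the commanded pose from where the row before left it, along the tool's axes as they then stand; what a row does not reach is not made up. A row lasts 1/8 s, in which the tool goes at most 62.5 mm and 10.7 degrees, less where a joint would pass 70% of its speed; a pose out of reach is approached as far as the arm can. A call with a gripper value outside its range is refused whole. The fingers move at their own pace and stop on an object; "squeeze" is the grip in N (left out, the last holds). Time passes only in rows, so rows that do not move let the fingers close. It gives the time, the measured TCP pose, the force, the opening and the grip force at its end, in the units of the state.
- r.get_state(): the state, without advancing time (a new reading comes with each control period).
- r.snapshot(name): name is "scene" or "top" or "wrist"; returns the picture (420x560x3 uint8, blue, green, red); there is no depth.
- r.get_calibration(name): a dict with "intrinsics" (3x3 intrinsics, pixels), "k1" (the pictures are not rectified: a ray, as slopes to the right and down, at radius r is drawn at 1 + k1 r^2 times it, then the intrinsics apply), "eye" and "rotation" of the camera in the world. Camera axes: x right, y up, looking along -z (the intrinsics and any distortion apply to the point x, -y, -z); pixel columns grow to the right and rows downward; lengths in m; the calibration is good to about 2 mm. A picture is of the moment at which its call begins: read the wrist's pose just before it. get_calibration takes no time and is no camera call; for the wrist camera it gives the pose at the moment of the call.
- r.finish_job(): hands the job in; it is judged then, once.
Trained networks look in the newest picture that a camera, given by its name, has taken for a name from the list of things; names that differ only in an ending like _2 or _b are one class to them, and where a whole thing is asked for, a point or a joint stands for the part that bears it (a point fixed in the world has none). Each returns a list of dicts, best first, with "confidence" (0 to 1); they miss things now and then, are a little off and sometimes report something else, mostly with a low value. They report only what shows in the picture. A call takes as long as a camera call. They do not tell look-alikes from the thing itself.
- r.look_for(camera, target): "point" ([x, y, z] in m, in world coordinates, good to about 4 mm: the middle of the surface that is visible of it).
- r.silhouettes(camera, target): "pixels" (420x560 bool, what is visible of it).
The state is a dict: "clock": time; "q": joint angles; "qd": joint speeds; "joint_torque": joint torques, N m; "tool_pos": TCP position; "eef_rot": TCP orientation; "contact_force": force on the tool from outside, world axes, zero at the start; "moment": the same for the moment, N m; "opening": opening from 0.0 (shut) to 1.0 (fully open); "finger_force": force on a finger pad.
Only numpy, scipy, OpenCV 4.12 (cv2) and the standard library are available. Lean on these libraries where they do the work, as an engineer would, in place of code of your own. Each camera call takes 0.05 s, during which the arm holds its last target. There are 200 camera calls.

## Working session

There is one attempt and no reset: what is moved stays moved. The work goes in short steps, Python scripts to look and compute and a tool call to move; the robot and the scene stay as the last step left them, time stands still between calls to the robot, and variables do not carry over. Pictures are saved under pics/ and viewed, at most 11 in all, crops included, and the job is handed in when it is done.

Besides the shell and the picture viewer there is one more tool, called after "Call:" in YAML: its name, and indented under it one key for each argument. play_rows: Moves the arm, as the interface text tells. Its arguments: {"type":"object","properties":{"translation":{"type":"array","items":{"type":"array","items":{"type":"number"}}},"delta_rot":{"type":"array","items":{"type":"array","items":{"type":"number"}}},"grip":{"type":"array","items":{"type":"number"}},"squeeze":{"type":"number"}},"required":["translation","delta_rot","grip"]}

```bash
mkdir -p pics; ls; cat > h.py <<'E'
import numpy as np, cv2
from plant import r
from scipy.spatial.transform import Rotation as R
def proj(c,P):
    P=np.atleast_2d(P); Rm=np.array(c["rotation"]); 
    if Rm.shape!=(3,3): Rm=R.from_quat(Rm).as_matrix()
    p=(P-np.array(c["eye"]))@Rm; s=np.c_[p[:,0],-p[:,1]]/(-p[:,2:3]); s=s*(1+c["k1"]*(s**2).sum(1,keepdims=True))
    K=np.array(c["intrinsics"]); return s@K[:2,:2].T+K[:2,2]
def ray(c,uv):
    K=np.array(c["intrinsics"]); d=(np.array(uv,float)-K[:2,2])/np.array([K[0,0],K[1,1]]); s=d.copy()
    for _ in range(20): s=d/(1+c["k1"]*(s@s))
    Rm=np.array(c["rotation"])
    if Rm.shape!=(3,3): Rm=R.from_quat(Rm).as_matrix()
    v=Rm@np.array([s[0],-s[1],-1]); return np.array(c["eye"]),v/np.linalg.norm(v)
def onz(c,uv,z):
    e,v=ray(c,uv); return e+v*(z-e[2])/v[2]
def tri(obs):
    A=np.zeros((3,3));b=np.zeros(3)
    for c,uv in obs:
        e,v=ray(c,uv); M=np.eye(3)-np.outer(v,v); A+=M;b+=M@e
    return np.linalg.solve(A,b)
E
python3 - <<'E'
from h import *
np.set_printoptions(precision=4,suppress=True)
print(r.get_state())
for n in ["scene","top"]:
    im=r.snapshot(n); cv2.imwrite(f"pics/{n}.png",im); print(n,r.get_calibration(n))
    for t in ["stand","spindle_tip","reel","empty_reel","tray","tray_spot","post_grip","index","mark_line"]:
        try: print(t,[(np.round(d["point"],4).tolist(),round(d["confidence"],2)) for d in r.look_for(n,t)[:4]])
        except Exception as e: print(t,e)
E
```

```text
pics
{'clock': 0.0, 'q': array([ 1.3018,  0.69  , -0.1945,  1.5663,  0.1573,  0.9025, -0.2151]), 'qd': array([ 0.0009, -0.0001, -0.0003,  0.0001, -0.0012,  0.0003,  0.0001]), 'joint_torque': array([  0.0003, -52.7563,  -1.2665, -15.3428,  -0.0525,   0.0066,
         0.0002]), 'tool_pos': array([ 0.1862, -0.5961,  0.3019]), 'eef_rot': array([ 0.9886,  0.1509, -0.0002, -0.0009]), 'contact_force': array([ 0.0887, -0.0117,  0.4158]), 'moment': array([-0.0194,  0.0084, -0.0541]), 'finger_force': 0.0, 'opening': 1.002417739582156}
scene {'intrinsics': array([[395.3121,   0.    , 280.0808],
       [  0.    , 395.3121, 209.212 ],
       [  0.    ,   0.    ,   1.    ]]), 'k1': -0.019085209703525143, 'eye': array([0.2295, 0.6841, 0.9331]), 'rotation': array([-0.0897,  0.3768,  0.8978, -0.2096])}
stand [([0.5163, -0.0114, 0.0116], 0.61)]
spindle_tip [([0.5179, -0.0114, 0.015], 0.93)]
reel [([0.5126, 0.1637, 0.0313], 0.86), ([0.6026, 0.0264, 0.0601], 0.61), ([0.6263, 0.1667, 0.0364], 0.56), ([0.7657, 0.1886, 0.0297], 0.21)]
empty_reel [([0.5723, -0.3031, 0.0324], 0.77)]
tray [([0.4827, -0.5785, 
[... 426 characters left out ...]
.    ]]), 'k1': -0.0472643805400668, 'eye': array([ 0.5367, -0.1252,  1.6515]), 'rotation': array([-0.0228,  0.014 ,  0.7094, -0.7043])}
stand [([0.5308, -0.0317, 0.0138], 0.65), ([0.6105, 0.018, 0.0578], 0.18)]
spindle_tip [([0.5311, -0.0284, 0.0162], 0.98)]
reel [([0.5208, 0.148, 0.0327], 0.71), ([0.5264, -0.0294, 0.035], 0.58), ([0.6328, 0.1541, 0.0355], 0.49)]
empty_reel [([0.5854, -0.3109, 0.0352], 0.46)]
tray [([0.5265, -0.3341, 0.0014], 0.71), ([0.4787, -0.5799, 0.0043], 0.68)]
tray_spot [([0.526, -0.3417, 0.0035], 0.7), ([0.4852, -0.5762, -0.0001], 0.55)]
post_grip [([0.5253, -0.033, 0.038], 0.97)]
index [([0.5237, -0.029, 0.0344], 0.59)]
mark_line [([0.5247, -0.3398, 0.0006], 0.25)]
```

View pics/scene.png

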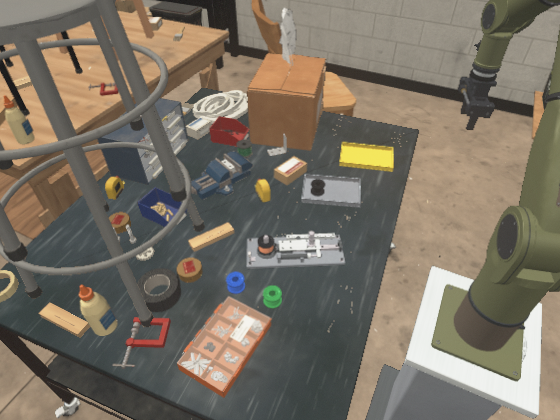

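View pics/top.png

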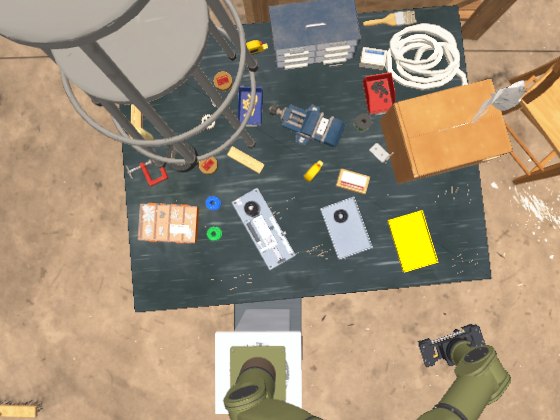

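The scene picture shows the copper reel at (266,244) on the stand, the post near (310,243), and the grey tray at (332,190) with the empty reel at (318,186). The top picture shows the reel at (252,208), the tray corners near (321,207), (358,197), (373,247) and (335,258), and the empty reel at (341,216). I'll enlarge both.

```bash
python3 - <<'E'
from h import *
a=cv2.imread("pics/top.png")[180:275,225:310]; b=cv2.imread("pics/scene.png")[220:275,240:350]
a=cv2.resize(a,None,fx=6,fy=6,interpolation=cv2.INTER_CUBIC)  #510x570
cv2.imwrite("pics/a.png",a)
b=cv2.resize(b,None,fx=7,fy=7,interpolation=cv2.INTER_CUBIC); cv2.imwrite("pics/b.png",b)
# tray corners via silhouette, empty reel
for n in ["top","scene"]:
    r.snapshot(n);c=r.get_calibration(n)
    for t in ["tray","stand","reel"]:
        for d in r.silhouettes(n,t)[:4]:
            m=d["pixels"].astype(np.uint8); k=max(cv2.findContours(m,0,2)[0],key=cv2.contourArea)
            bx=cv2.boxPoints(cv2.minAreaRect(k)); M=cv2.moments(k)
            print(n,t,round(d["confidence"],2),m.sum(),bx.round(1).tolist(),[round(M["m10"]/M["m00"],1),round(M["m01"]/M["m00"],1)])
            q=cv2.approxPolyDP(cv2.convexHull(k),4,True)[:,0]
            if t!="reel": print("  poly",q.tolist(),[onz(c,p,.015)[:2].round(3).tolist() for p in q])
E
```

```text
top tray 0.77 1855 [[319.3999938964844, 207.89999389648438], [354.29998779296875, 195.1999969482422], [373.1000061035156, 246.8000030517578], [338.20001220703125, 259.5]] [346.2, 227.7]
  poly [[354, 198], [371, 247], [338, 258], [321, 208]] [[0.641, -0.36], [0.46, -0.42], [0.421, -0.298], [0.605, -0.237]]
top tray 0.59 2074 [[386.20001220703125, 219.5], [422.20001220703125, 208.60000610351562], [438.5, 262.1000061035156], [402.5, 273.1000061035156]] [412.3, 240.9]
  poly [[422, 210], [437, 262], [404, 272], [387, 220]] [[0.595, -0.611], [0.403, -0.663], [0.368, -0.54], [0.559, -0.481]]
top tray 0.55 416 [[251.10000610351562, 214.39999389648438], [268.29998779296875, 209.5], [278.70001220703125, 245.8000030517578], [261.5, 250.6999969482422]] [264.2, 230.7]
  poly [[256, 213], [273, 226], [276, 243], [264, 250], [253, 221]] [[0.589, 0.003], [0.54, -0.059], [0.477, -0.07], [0.452, -0.026], [0.559, 0.014]]
top stand 0.61 2320 [[229.6999969482422, 201.0], [257.29998779296875, 185.3000030517578], [297.20001220703125, 255.0], [269.6000061035156, 270.79998779296875]] [263.4, 228.2]
  poly 
[... 1351 characters left out ...]
245.7]
  poly [[321, 255], [275, 252], [275, 245], [312, 232]] [[0.453, -0.034], [0.58, 0.016], [0.593, -0.008], [0.513, -0.107]]
scene stand 0.77 2784 [[245.1999969482422, 233.6999969482422], [344.20001220703125, 231.0], [345.20001220703125, 265.70001220703125], [246.10000610351562, 268.3999938964844]] [298.7, 251.6]
  poly [[345, 260], [335, 266], [249, 268], [247, 244], [253, 238], [336, 234]] [[0.382, -0.047], [0.401, -0.014], [0.621, 0.102], [0.671, 0.026], [0.667, -0.003], [0.442, -0.132]]
scene reel 0.84 365 [[263.0, 286.0], [281.0, 286.0], [281.0, 308.0], [263.0, 308.0]] [272.3, 296.9]
scene reel 0.72 267 [[258.0, 255.0], [258.0, 235.0], [274.0, 235.0], [274.0, 255.0]] [265.8, 246.0]
```

View pics/a.png

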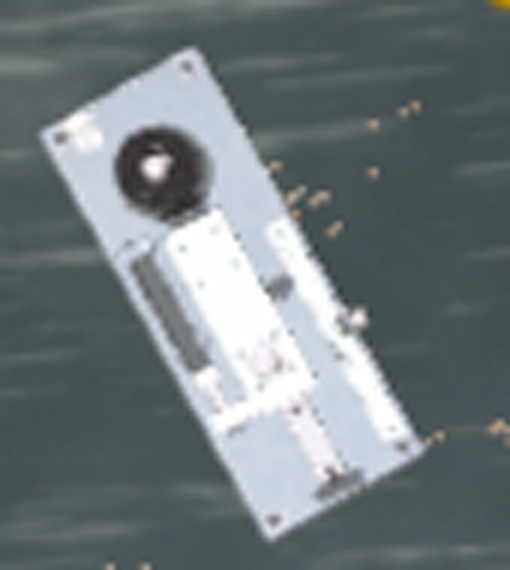

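View pics/b.png

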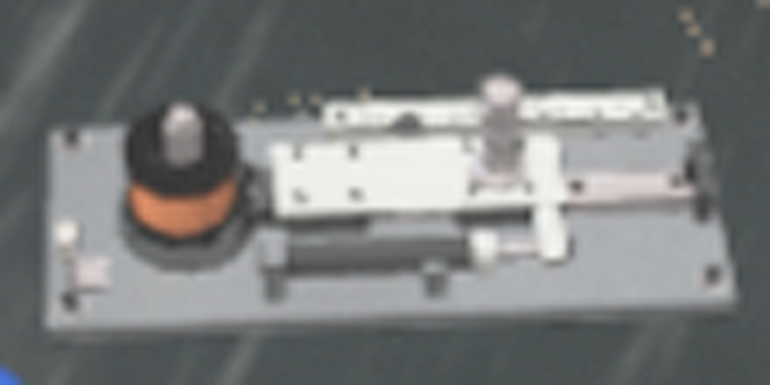

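Enlarged, the spindle tip is at top (250.8,207.5) and scene (266.1,235.4), and the post top is at top (268.7,239.7) and scene (311.3,232.1). The dark index blade is near top (271.7,227.8), with a thumbscrew near (284,233). Next I'll fit the stand and tray poses.

```bash
cat > fit.py <<'E'
from h import *
from scipy.optimize import least_squares
np.set_printoptions(precision=4,suppress=True)
ct=r.get_calibration("top"); cs=r.get_calibration("scene")
A=lambda u,v:(u/6+225,v/6+180)
B=lambda u,v:(u/7+240,v/7+220)
S=[((135,56,12),A(40,133),ct),((135,-56,12),A(197,47),ct),((-155,-56,12),A(422,452),ct),((-155,56,12),A(272,540),ct),
((135,56,12),B(47,315),cs),((-155,56,12),B(735,297),cs),((135,-56,12),B(50,132),cs),((75,0,80),A(155,165),ct),((75,0,80),B(183,108),cs)]
T=[((100,66,20),(321,207.5),ct),((100,-66,20),(356.5,197),ct),((-100,-66,20),(373,247),ct),((-100,66,20),(336,259),ct),
((100,-66,20),(304,176),cs),((100,66,20),(302,202),cs),((-100,66,20),(360,206),cs),((-100,-66,20),(359,179),cs)]
def fit(L,x0):
    def res(p):
        c,s=np.cos(p[2]),np.sin(p[2]); o=[]
        for P,uv,cam in L:
            P=np.array(P)/1000; w=[p[0]+c*P[0]-s*P[1],p[1]+s*P[0]+c*P[1],P[2]]
            o+=list(proj(cam,w)[0]-uv)
        return np.array(o)
    f=least_squares(res,x0,loss="soft_l1"); print(f.x,res(f.x).reshape(-1,2).round(1).tolist()); return f.x
st=fit(S,[.53,-.03,.5])
tr=fit(T,[.53,-.34,.3])
tip=tri([(ct,A(155,165)),(cs,B(183,108))]); post=tri([(ct,A(262,358)),(cs,B(499,85))])
print("tip",tip,"posttop",post,"yaw",np.arctan2(*(tip-post)[1::-1]))
c,s=np.cos(st[2]),np.sin(st[2]);print("tip from fit",st[0]+.075*c,st[1]+.075*s)
c,s=np.cos(tr[2]),np.sin(tr[2]);print("spot",tr[0]-.045*c,tr[1]-.045*s,"empty",tr[0]+.05*c,tr[1]+.05*s)
E
python3 fit.py; python3 -c "
from h import *
s=r.get_state();Rm=R.from_quat(s['eef_rot']);c=r.get_calibration('wrist');q=np.array(c['rotation']);C=R.from_quat(q) if q.size==4 else R.from_matrix(q)
print(Rm.as_matrix().round(3),Rm.inv().apply(np.array(c['eye'])-s['tool_pos']),(Rm.inv()*C).as_matrix().round(3),c['intrinsics'])"
```

```text
[ 0.5406 -0.0183  0.5043] [[-0.5, -0.6], [-0.4, -1.0], [0.3, -0.1], [-1.2, 0.1], [0.2, 0.7], [1.0, -0.5], [0.3, -2.0], [-0.4, -0.0], [0.3, -0.5]]
[ 0.5322 -0.3234  0.3182] [[-2.0, 0.1], [-3.7, -0.8], [-2.4, 0.7], [0.6, 0.3], [0.6, -2.5], [-1.2, -4.0], [0.2, -2.4], [1.2, -0.6]]
tip [0.607  0.0171 0.0767] posttop [ 0.4925 -0.0464  0.0839] yaw 0.5058549591695856
tip from fit 0.6062471772645524 0.017919017865098287
spot 0.48946766197835695 -0.3375009126275701 empty 0.5796989755779155 -0.3077803802282656
[[ 0.954  0.298 -0.   ]
 [ 0.298 -0.954 -0.   ]
 [-0.     0.    -1.   ]] [ 0.08397983 -0.00099446 -0.08161274] [[-0.001  0.949  0.316]
 [ 1.     0.001 -0.001]
 [-0.001  0.316 -0.949]] [[348.74625994   0.         279.16461693]
 [  0.         348.74625994 203.36936698]
 [  0.           0.           1.        ]]
```

Call:
play_rows:
  translation:
    - [0.0418,-0.033,0.003]
    - [0.0418,-0.033,0.003]
    - [0.0418,-0.033,0.003]
    - [0.0418,-0.033,0.003]
    - [0.0418,-0.033,0.003]
    - [0.0418,-0.033,0.003]
    - [0.0418,-0.033,0.003]
    - [0.0418,-0.033,0.003]
    - [0.0418,-0.033,0.003]
    - [0.0418,-0.033,0.003]
    - [0.0418,-0.033,0.003]
    - [0.0418,-0.033,0.003]
    - [0.0418,-0.033,0.003]
    - [0.0418,-0.033,0.003]
    - [0,0,0]
    - [0,0,0]
    - [0,0,0]
  delta_rot:
    - [0,0,0]
    - [0,0,0]
    - [0,0,0]
    - [0,0,0]
    - [0,0,0]
    - [0,0,0]
    - [0,0,0]
    - [0,0,0]
    - [0,0,0]
    - [0,0,0]
    - [0,0,0]
    - [0,0,0]
    - [0,0,0]
    - [0,0,0]
    - [0,0,-5.8]
    - [0,0,-5.8]
    - [0,0,0]
  grip: [1,1,1,1,1,1,1,1,1,1,1,1,1,1,1,1,1]

```text
clock: 3.52
tool_pos: [0.6073, 0.0189, 0.2607]
eef_rot: [0.968, 0.249, 0.0, -0.0]
contact_force: [-0.0, -0.8, 0.3]
opening: 1.0
finger_force: 0.0
```

```bash
cat > w.py <<'E'
import sys
from h import *
import pickle
n=sys.argv[1]; s=r.get_state(); c=r.get_calibration("wrist"); im=r.snapshot("wrist")
cv2.imwrite(f"pics/{n}.png",im); pickle.dump((s,c),open(f"pics/{n}.pkl","wb"))
M=R.from_quat(s["eef_rot"]).as_matrix()
print(s["clock"],s["tool_pos"].round(4),"psi",np.arctan2(M[1,0],M[0,0]).round(4),"zax",M[:,2].round(3),"F",s["contact_force"].round(2),s["opening"],s["finger_force"])
E
python3 w.py w1; python3 - <<'E'
import cv2
cv2.imwrite('pics/w1b.png',cv2.resize(cv2.imread('pics/w1.png'),None,fx=1.42,fy=1.42,interpolation=cv2.INTER_CUBIC))
E
```

```text
3.525 [0.6073 0.0189 0.2607] psi 0.5043 zax [ 0.  0. -1.] F [-0.02 -0.85  0.27] 1.000148911211537 0.0
```

View pics/w1b.png

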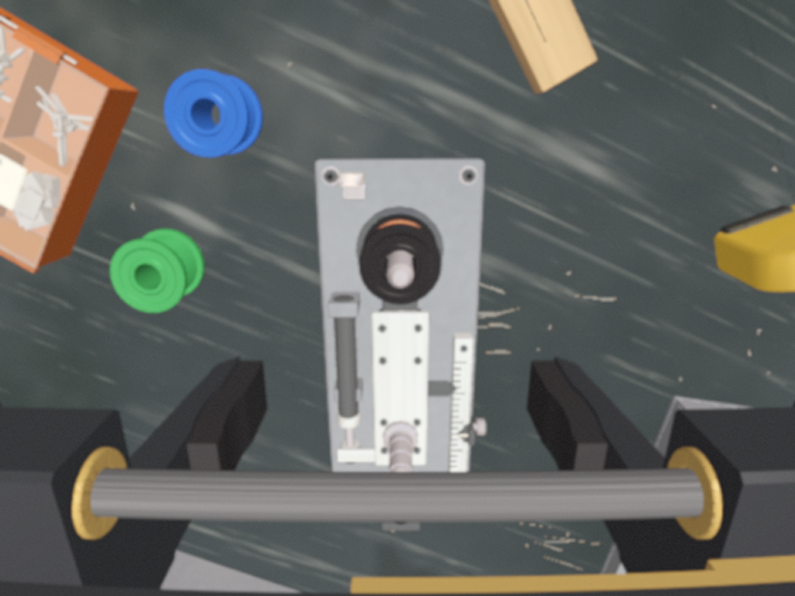

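The wrist view, enlarged 1.42 times, shows the stand nearly aligned with the image. The spindle tip is near (400,278), the reel top flange centre near (400,262), the index blade at (441,387) and the rider with its thumbscrew near (470,430). The look-alikes are off to the left.

```bash
cat >> fit.py <<'E'
import pickle
s,cw=pickle.load(open("pics/w1.pkl","rb"))
W=lambda u,v:(u/1.42,v/1.42)
SW=S+[((135,56,12),W(317,160),cw),((135,-56,12),W(484,160),cw),((75,0,80),W(400,280),cw)]
st=fit(SW,st)
def sp(p,P):
    c,s=np.cos(p[2]),np.sin(p[2]); return [p[0]+c*P[0]-s*P[1],p[1]+s*P[0]+c*P[1],P[2]]
print("wrist px*1.42: tip",proj(cw,sp(st,(.075,0,.08)))[0]*1.42,"reeltop",proj(cw,sp(st,(.075,0,.058)))[0]*1.42,"post",proj(cw,sp(st,(-.058,0,.087)))[0]*1.42)
print("tip3",tri([(ct,A(155,165)),(cs,B(183,108)),(cw,W(400,280))]))
im=cv2.imread("pics/w1.png");g=cv2.cvtColor(im,6)
cir=cv2.HoughCircles(cv2.resize(g,None,fx=1.42,fy=1.42),cv2.HOUGH_GRADIENT,1,30,param1=100,param2=25,minRadius=30,maxRadius=50)
print([x for x in cir[0].tolist() if abs(x[0]-400)<40 and abs(x[1]-260)<40])
print("onz .058 flange centre",onz(cw,W(400,262),.058), "tip fit",sp(st,(.075,0,.08)))
E
python3 fit.py | tail -6
```

```text
spot 0.48946766197835695 -0.3375009126275701 empty 0.5796989755779155 -0.3077803802282656
[ 0.5435 -0.0175  0.5006] [[-0.7, -1.5], [-0.5, -1.7], [-0.0, -0.8], [-1.6, -0.6], [-0.9, 0.4], [-0.1, -0.5], [-0.6, -2.3], [-0.6, -0.8], [-0.7, -0.7], [-2.5, 0.7], [1.1, 1.0], [-0.1, 0.4]]
wrist px*1.42: tip [399.9132 280.5255] reeltop [399.6375 269.4635] post [398.9637 484.6415]
tip3 [0.6076 0.0172 0.0758]
[[399.5, 251.5, 38.0]]
onz .058 flange centre [0.6134 0.0205 0.058 ] tip fit [np.float64(0.6092489555352659), np.float64(0.018502594782388346), 0.08]
```

Call:
play_rows:
  translation:
    - [0.0024,0.0012,0.04]
    - [0,0,0.045]
    - [0,0,0.045]
    - [0,0,0.025]
    - [0,0,0.015]
    - [0,0,0]
    - [0,0,0]
    - [0,0,0]
    - [0,0,0]
    - [0,0,0]
    - [0,0,0]
  delta_rot:
    - [0,0,0]
    - [0,0,0]
    - [0,0,0]
    - [0,0,0]
    - [0,0,0]
    - [0,0,0]
    - [0,0,0]
    - [0,0,0]
    - [0,0,0]
    - [0,0,0]
    - [0,0,0]
  grip: [1,1,1,1,1,0.2,0.0,-0.5,-0.5,-0.5,-0.5]
  squeeze: 20

```text
clock: 4.95
tool_pos: [0.6105, 0.0189, 0.0915]
eef_rot: [0.968, 0.25, 0.001, 0.0]
contact_force: [-0.1, -0.2, 7.0]
opening: 0.567
finger_force: 20.0
```

Call:
play_rows:
  translation:
    - [0,0,-0.01]
    - [0,0,-0.015]
    - [0,0,-0.015]
    - [0,0,-0.02]
    - [0,0,-0.02]
    - [0,0,-0.02]
    - [0,0,0]
    - [0,0,0]
  delta_rot:
    - [0,0,0]
    - [0,0,0]
    - [0,0,0]
    - [0,0,0]
    - [0,0,0]
    - [0,0,0]
    - [0,0,0]
    - [0,0,0]
  grip: [-0.5,-0.5,-0.5,-0.5,-0.5,-0.5,-0.5,-0.5]

```text
clock: 5.95
tool_pos: [0.6095, 0.0189, 0.1906]
eef_rot: [0.968, 0.25, -0.0, 0.0]
contact_force: [0.4, 0.7, -1.3]
opening: 0.567
finger_force: 20.0
```

```bash
python3 w.py w2; python3 - <<'E'
from h import *
im=r.snapshot("scene"); cv2.imwrite("pics/s2.png",im)
b=cv2.resize(im[165:275,235:365],None,fx=5,fy=5,interpolation=cv2.INTER_CUBIC)[:, :430]
a=cv2.resize(cv2.imread("pics/w2.png"),(367,275)); 
o=np.zeros((550,800,3),np.uint8); o[:, :430]=b; o[:275,432:799]=a; 
t=r.snapshot("top"); cv2.imwrite("pics/t2.png",t)
o[277:,432:799]=cv2.resize(t[185:270,310:424],(367,273),interpolation=cv2.INTER_CUBIC)
cv2.imwrite("pics/v2.png",o)
E
```

```text
5.95 [0.6095 0.0189 0.1906] psi 0.5052 zax [-0.001 -0.    -1.   ] F [ 0.38  0.71 -1.25] 0.5668582915199554 19.999942781869322
```

View pics/v2.png

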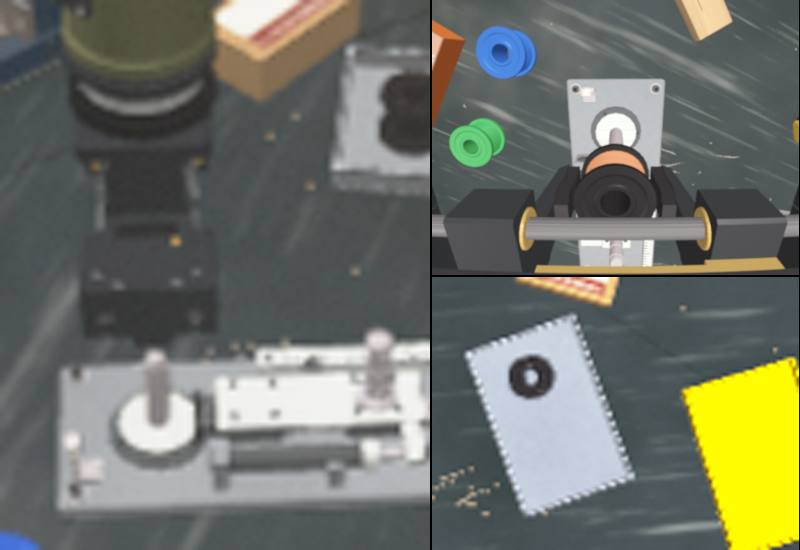

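The reel is held upright and clear of the spindle. The tray's rim corners in the top view are at about (320.6,209), (354.7,196.8), (372.4,247.6) and (339.2,258.8), with the empty reel at (340.8,215.8).

```bash
cat > tr.py <<'E'
from fit import *
print("-----")
T=[((100,66,20),(320.6,209),ct),((100,-66,20),(354.7,196.8),ct),((-100,-66,20),(372.4,247.6),ct),((-100,66,20),(339.2,258.8),ct),((50,0,36),(340.8,215.8),ct)]
tr=fit(T,tr)
tr2=fit(T+[((100,-66,20),(304,175),cs),((-100,66,20),(360,207),cs),((-100,-66,20),(358,179),cs)],tr)
g=sp(tr2,(-.04,0,0)); s=r.get_state(); M=R.from_quat(s["eef_rot"]).as_matrix()
psi=np.arctan2(M[1,0],M[0,0]); d=np.array(g)-s["tool_pos"]; d[2]=0
print("goal",g,"tool delta",M.T@d,"rotz deg",np.degrees(psi-tr2[2]))
E
python3 tr.py | sed -n '/-----/,$p'
```

```text
-----
[ 0.5301 -0.3298  0.3363] [[-0.3, -0.3], [-0.7, -0.2], [0.3, 0.2], [-0.3, 1.2], [1.5, -0.5]]
[ 0.5316 -0.3264  0.3362] [[-1.2, -0.7], [-1.6, -0.6], [-0.6, -0.2], [-1.2, 0.8], [0.6, -0.9], [0.7, -1.6], [1.0, -4.2], [2.2, -1.3]]
goal [np.float64(0.49384097881648426), np.float64(-0.3395996546108335), 0] tool delta [-0.2746  0.2578  0.0003] rotz deg 9.691348224739222
```

Call:
play_rows:
  translation:
    - [-0.018,0.017,0]
    - [-0.03,0.028,0]
    - [-0.034,0.032,0]
    - [-0.034,0.032,0]
    - [-0.034,0.032,0]
    - [-0.034,0.032,0]
    - [-0.034,0.032,0]
    - [-0.03,0.028,0]
    - [-0.0205,0.018,0]
    - [-0.009,0.008,0]
    - [0,0,0]
    - [0,0,0]
    - [0,0,0]
  delta_rot:
    - [0,0,0]
    - [0,0,0]
    - [0,0,0]
    - [0,0,0]
    - [0,0,0]
    - [0,0,0]
    - [0,0,0]
    - [0,0,0]
    - [0,0,0]
    - [0,0,0]
    - [0,0,5]
    - [0,0,4.7]
    - [0,0,0]
  grip: [-0.5,-0.5,-0.5,-0.5,-0.5,-0.5,-0.5,-0.5,-0.5,-0.5,-0.5,-0.5,-0.5]

```text
clock: 7.72
tool_pos: [0.493, -0.3406, 0.1904]
eef_rot: [0.986, 0.168, -0.0, -0.0]
contact_force: [0.5, -0.7, -1.3]
opening: 0.566
finger_force: 20.0
```

```bash
python3 w.py w3; python3 - <<'E'
from h import *
a=cv2.imread("pics/w3.png"); t=r.snapshot("top")
o=np.zeros((420,800,3),np.uint8); o[:300,:400]=cv2.resize(a,(400,300)); o[:300,400:]=cv2.resize(t[180:279,300:432],(400,300),interpolation=cv2.INTER_CUBIC); cv2.imwrite("pics/v3.png",o[:300])
E
```

```text
7.725 [ 0.493  -0.3406  0.1904] psi 0.3386 zax [-0.     0.001 -1.   ] F [ 0.54 -0.73 -1.27] 0.5664381028550823 20.000243432004936
```

View pics/v3.png

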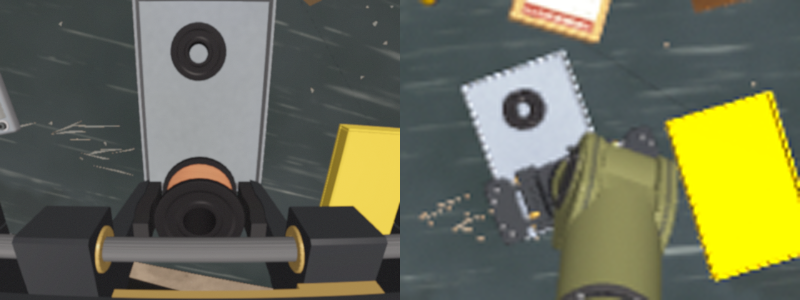

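The wrist view shows the tray walls about evenly either side of the held reel (centre near (198,222)) and the empty reel well ahead at (198,50). I'll lower it.

Call:
play_rows:
  translation:
    - [0,0.001,0.025]
    - [0,0,0.035]
    - [0,0,0.03]
    - [0,0,0.015]
    - [0,0,0.008]
    - [0,0,0.003]
    - [0,0,0.001]
    - [0,0,0]
  delta_rot:
    - [0,0,0]
    - [0,0,0]
    - [0,0,0]
    - [0,0,0]
    - [0,0,0]
    - [0,0,0]
    - [0,0,0]
    - [0,0,0]
  grip: [-0.5,-0.5,-0.5,-0.5,-0.5,-0.5,-0.5,-0.5]

```text
clock: 8.82
tool_pos: [0.4931, -0.3432, 0.0744]
eef_rot: [0.986, 0.167, 0.0, 0.0]
contact_force: [-0.5, 0.3, -1.5]
opening: 0.568
finger_force: 20.0
```

Call:
play_rows:
  translation:
    - [0,0,0.001]
    - [0,0,0.001]
    - [0,0,0]
  delta_rot:
    - [0,0,0]
    - [0,0,0]
    - [0,0,0]
  grip: [-0.5,-0.5,-0.5]

```text
clock: 9.2
tool_pos: [0.493, -0.3431, 0.0725]
eef_rot: [0.986, 0.167, 0.0, 0.0]
contact_force: [-1.1, 0.9, 5.6]
opening: 0.565
finger_force: 20.0
```

Call:
play_rows:
  translation:
    - [0,0,0]
    - [0,0,0]
    - [0,0,0]
    - [0,0,-0.01]
    - [0,0,-0.03]
    - [0,0,-0.04]
    - [0,0,-0.05]
    - [0,0,-0.04]
    - [0,0,0]
  delta_rot:
    - [0,0,0]
    - [0,0,0]
    - [0,0,0]
    - [0,0,0]
    - [0,0,0]
    - [0,0,0]
    - [0,0,0]
    - [0,0,0]
    - [0,0,0]
  grip: [0.3,0.5,0.5,0.5,0.5,0.5,0.5,0.5,0.5]

```text
clock: 10.32
tool_pos: [0.4943, -0.3439, 0.2457]
eef_rot: [0.986, 0.167, 0.003, 0.003]
contact_force: [-0.4, 0.4, -0.4]
opening: 0.752
finger_force: 0.0
```

```bash
python3 w.py w4; python3 - <<'E'
from h import *
r.snapshot("wrist"); c=r.get_calibration("wrist"); cv2.imwrite("pics/w4s.png",r.snapshot("scene"))
for t in ["reel","empty_reel"]:
    print(t,[(d["point"],d["confidence"]) for d in r.look_for("wrist",t)])
E
```

```text
10.325 [ 0.4943 -0.3439  0.2457] psi 0.3356 zax [ 0.007 -0.004 -1.   ] F [-0.41  0.4  -0.41] 0.7524469898788352 0.0
reel [([0.4937, -0.3401, 0.0405], 0.9), ([0.5184, -0.1031, 0.0278], 0.45)]
empty_reel [([0.5828, -0.3078, 0.0368], 0.65)]
```

View pics/w4.png

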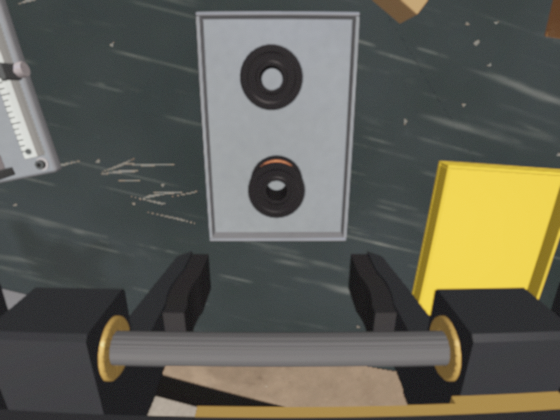

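The reel stands upright in the tray's free half at (277,187), let go, and the empty reel at (271,77) has not moved. Next is the post.

Call:
play_rows:
  translation:
    - [0.008,-0.022,0]
    - [0.0145,-0.041,0]
    - [0.0145,-0.041,0]
    - [0.0145,-0.041,0]
    - [0.0145,-0.041,0]
    - [0.0145,-0.041,0]
    - [0.012,-0.034,0]
    - [0.008,-0.022,0]
    - [0,0,0]
    - [0,0,0]
    - [0,0,0]
    - [0,0,0]
  delta_rot:
    - [0,0,0]
    - [0,0,0]
    - [0,0,0]
    - [0,0,0]
    - [0,0,0]
    - [0,0,0]
    - [0,0,0]
    - [0,0,0]
    - [0,0,-5]
    - [0,0,-4.5]
    - [0,0,0]
    - [0,0,0]
  grip: [0.5,0.5,0.5,0.5,0.5,0.5,0.5,0.5,0.2,0.2,0.2,0.2]

```text
clock: 12.08
tool_pos: [0.4941, -0.0427, 0.2412]
eef_rot: [0.969, 0.248, -0.001, -0.0]
contact_force: [0.3, -0.8, 0.7]
opening: 0.601
finger_force: 0.0
```

```bash
python3 w.py w5; python3 - <<'E'
import cv2
im=cv2.imread('pics/w5.png')[60:330,130:430]
cv2.imwrite('pics/w5b.png',cv2.resize(im,None,fx=2.2,fy=2.2,interpolation=cv2.INTER_CUBIC))
E
```

```text
12.075 [ 0.4941 -0.0427  0.2412] psi 0.5003 zax [-0.001 -0.    -1.   ] F [ 0.29 -0.78  0.73] 0.6013666709970371 0.0
```

View pics/w5b.png

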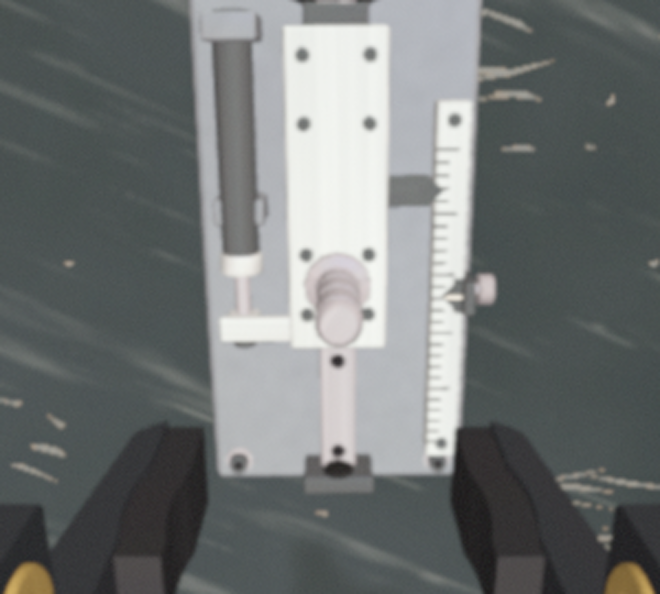

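Post top is at crop (338,328), index tip at (443,190), and the white rider line at about (455,296) with its pointer at (447,297).

```bash
cat > m.py <<'E'
from h import *
import pickle
np.set_printoptions(precision=4,suppress=True)
s,c=pickle.load(open("pics/w5.pkl","rb"))
X=lambda u,v:(u/2.2+130,v/2.2+60)
M=R.from_quat(s["eef_rot"]).as_matrix()
for n,p,z in [("posttop",(338,328),.087),("postbase",(338,288),.037)]: 
    w=onz(c,X(*p),z); print(n,w,"tool",M.T@(w-s["tool_pos"]))
for z in (.024,.03,.036):
    i=M.T@onz(c,X(443,190),z); m=M.T@onz(c,X(452,296),z); print(z,"gap",i-m)
a=M.T@onz(c,X(222,475),.012);b=M.T@onz(c,X(455,474),.012);print("plate end",b-a, "yaw err deg",np.degrees(np.arctan2((b-a)[0],(b-a)[1])))
E
python3 m.py
```

```text
posttop [ 0.4962 -0.0444  0.087 ] tool [0.0012 0.0026 0.1542]
postbase [ 0.4955 -0.0455  0.037 ] tool [0.0001 0.0033 0.2042]
0.024 gap [ 0.0433 -0.0056 -0.    ]
0.03 gap [ 0.0424 -0.0055 -0.    ]
0.036 gap [ 0.0415 -0.0054 -0.    ]
plate end [ 0.0003  0.1073 -0.0001] yaw err deg 0.17547007085819785
```

Call:
play_rows:
  translation:
    - [0.001,0.003,0]
    - [0,0,0.03]
    - [0,0,0.035]
    - [0,0,0.03]
    - [0,0,0.02]
    - [0,0,0.014]
    - [0,0,0]
    - [0,0,0]
    - [0,0,0]
    - [0,0,0]
    - [0,0,0]
    - [0,0,0]
  delta_rot:
    - [0,0,0]
    - [0,0,0]
    - [0,0,0]
    - [0,0,0]
    - [0,0,0]
    - [0,0,0]
    - [0,0,0]
    - [0,0,0]
    - [0,0,0]
    - [0,0,0]
    - [0,0,0]
    - [0,0,0]
  grip: [-0.18,-0.18,-0.18,-0.18,-0.18,-0.18,-0.18,-1,-1,-1,-1,-1]
  squeeze: 50

```text
clock: 13.62
tool_pos: [0.497, -0.0447, 0.1134]
eef_rot: [0.969, 0.248, 0.001, 0.0]
contact_force: [-0.2, 0.1, 5.6]
opening: 0.163
finger_force: 50.0
```

Call:
play_rows:
  translation:
    - [-0.002,0,0]
    - [-0.004,0,0]
    - [-0.004,0,0]
    - [0,0,0]
  delta_rot:
    - [0,0,0]
    - [0,0,0]
    - [0,0,0]
    - [0,0,0]
  grip: [-1,-1,-1,-1]

```text
clock: 14.12
tool_pos: [0.4906, -0.0482, 0.1134]
eef_rot: [0.969, 0.249, 0.003, -0.0]
contact_force: [4.2, 3.6, 5.0]
opening: 0.163
finger_force: 50.0
```

Call:
play_rows:
  translation:
    - [-0.004,0,0]
    - [-0.004,0,0]
    - [-0.004,0,0]
    - [-0.004,0,0]
    - [-0.004,0,0]
    - [-0.004,0,0]
    - [-0.004,0,0]
    - [-0.004,0,0]
    - [-0.002,0,0]
    - [0,0,0]
    - [0,0,0]
  delta_rot:
    - [0,0,0]
    - [0,0,0]
    - [0,0,0]
    - [0,0,0]
    - [0,0,0]
    - [0,0,0]
    - [0,0,0]
    - [0,0,0]
    - [0,0,0]
    - [0,0,0]
    - [0,0,0]
  grip: [-1,-1,-1,-1,-1,-1,-1,-1,-1,-1,-1]

```text
clock: 15.5
tool_pos: [0.464, -0.063, 0.1134]
eef_rot: [0.968, 0.25, 0.007, -0.0]
contact_force: [8.1, 6.2, 2.7]
opening: 0.167
finger_force: 50.0
```

```bash
python3 w.py w6; python3 - <<'E'
import cv2
im=cv2.imread('pics/w6.png')
cv2.imwrite('pics/w6b.png',cv2.resize(im[0:300,200:560],None,fx=2,fy=2,interpolation=cv2.INTER_CUBIC))
E
```

```text
15.5 [ 0.464  -0.063   0.1134] psi 0.5055 zax [ 0.014  0.004 -1.   ] F [8.13 6.15 2.74] 0.16684340306096113 50.004310347139835
```

View pics/w6b.png

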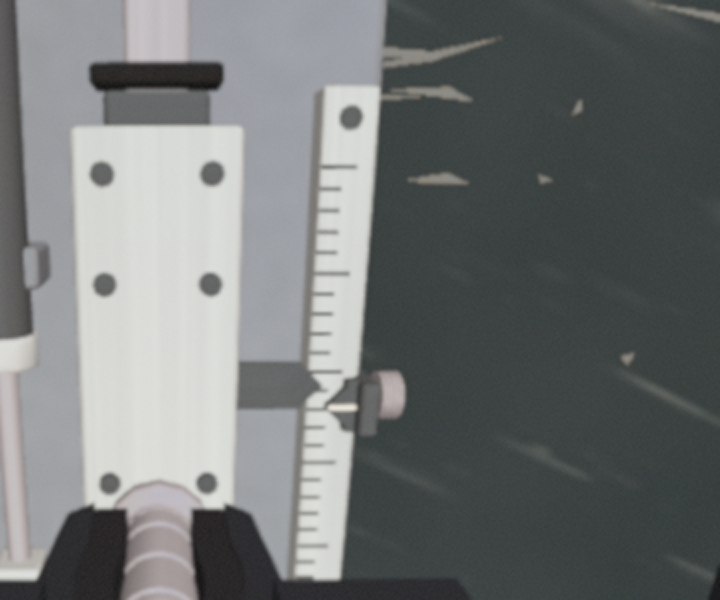

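The blade tip is at crop (323,387) and the rider line at (343,407), so the gap is nearly closed. I'll triangulate the line and the blade height from the two views.

```bash
cat > m2.py <<'E'
from h import *
import pickle
np.set_printoptions(precision=4,suppress=True)
s5,c5=pickle.load(open("pics/w5.pkl","rb")); s6,c6=pickle.load(open("pics/w6.pkl","rb"))
X=lambda u,v:(u/2.2+130,v/2.2+60); Y=lambda u,v:(u/2+200,v/2)
ps=.5025; ex=np.array([np.cos(ps),np.sin(ps),0]); ey=np.array([-ex[1],ex[0],0])
L=lambda w:(w@ex,w@ey,w[2])
print("line tri",np.array(L(tri([(c5,X(455,296)),(c6,Y(343,407))]))))
# a fixed check: scale-bar screw (z .024), both views
print("screw tri",np.array(L(tri([(c5,X(455,120)),(c6,Y(351,117))]))))
for z in (.024,.027,.030,.033,.036):
    i5=L(onz(c5,X(443,190),z)); i6=L(onz(c6,Y(323,387),z)); l5=L(onz(c5,X(455,296),z)); l6=L(onz(c6,Y(343,407),z))
    print(z,"tip5 %.4f tip6 %.4f travel %.4f tipy %.4f %.4f line5 %.4f line6 %.4f gap6 %.4f"%(i5[0],i6[0],i5[0]-i6[0],i5[1],i6[1],l5[0],l6[0],i6[0]-l6[0]))
print("TCP travel",(s5["tool_pos"]-s6["tool_pos"])@ex)
E
python3 m2.py
```

```text
line tri [ 0.4045 -0.3266  0.0231]
screw tri [ 0.475  -0.323   0.0239]
0.024 tip5 0.4482 tip6 0.4100 travel 0.0383 tipy -0.3197 -0.3207 line5 0.4049 line6 0.4046 gap6 0.0054
0.027 tip5 0.4487 tip6 0.4108 travel 0.0379 tipy -0.3192 -0.3199 line5 0.4058 line6 0.4055 gap6 0.0053
0.03 tip5 0.4492 tip6 0.4117 travel 0.0375 tipy -0.3188 -0.3192 line5 0.4068 line6 0.4065 gap6 0.0052
0.033 tip5 0.4497 tip6 0.4125 travel 0.0371 tipy -0.3183 -0.3184 line5 0.4077 line6 0.4074 gap6 0.0051
0.036 tip5 0.4502 tip6 0.4134 travel 0.0368 tipy -0.3179 -0.3177 line5 0.4086 line6 0.4084 gap6 0.0050
TCP travel 0.03614674986793643
```

Call:
play_rows:
  translation:
    - [-0.002,0,0]
    - [-0.002,0,0]
    - [-0.0015,0,0]
    - [0,0,0]
    - [0,0,0]
  delta_rot:
    - [0,0,0]
    - [0,0,0]
    - [0,0,0]
    - [0,0,0]
    - [0,0,0]
  grip: [-1,-1,-1,-1,-1]

```text
clock: 16.18
tool_pos: [0.4598, -0.0653, 0.1134]
eef_rot: [0.968, 0.25, 0.008, -0.001]
contact_force: [9.0, 7.2, 2.3]
opening: 0.163
finger_force: 50.0
```

```bash
python3 w.py w7; python3 - <<'E'
import cv2,numpy as np
im=cv2.imread('pics/w7.png')
a=cv2.resize(im[140:260,300:420],None,fx=5,fy=5,interpolation=cv2.INTER_CUBIC)
cv2.imwrite('pics/w7b.png',a)
E
```

```text
16.175 [ 0.4598 -0.0653  0.1134] psi 0.5061 zax [ 0.015  0.005 -1.   ] F [8.95 7.22 2.33] 0.16329258986260653 50.005202405154705
```

View pics/w7b.png

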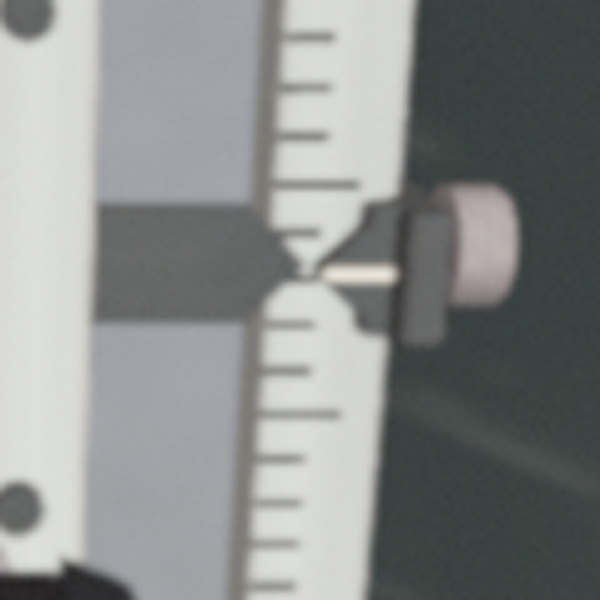

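The blade tip at (302,270) meets the rider line at (360,273). I'll hold there, then hand in.

Call:
play_rows:
  translation:
    - [0,0,0]
    - [0,0,0]
    - [0,0,0]
    - [0,0,0]
    - [0,0,0]
    - [0,0,0]
  delta_rot:
    - [0,0,0]
    - [0,0,0]
    - [0,0,0]
    - [0,0,0]
    - [0,0,0]
    - [0,0,0]
  grip: [-1,-1,-1,-1,-1,-1]

```text
clock: 16.98
tool_pos: [0.4598, -0.0653, 0.1134]
eef_rot: [0.968, 0.25, 0.008, -0.0]
contact_force: [9.3, 8.0, 2.9]
opening: 0.169
finger_force: 50.0
```

```bash
python3 -c "
from plant import r
s=r.get_state();print(s['tool_pos'],s['contact_force'],s['finger_force'],s['clock']);print(r.finish_job())"
```

```text
[ 0.45980602 -0.06532811  0.1134137 ] [9.32285135 7.95476078 2.869899  ] 50.00508030876517 16.975
the job is handed in; nothing more can be done
None
```

I handed the job in at 17 s with the copper reel standing upright in the free half of the grey tray and the brake slide held at the rider's line with a 50 N grip; the verdict was not shown.

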